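# Close up the button-carton tray with its follower block

## Task

Close up the row of button cartons in the stock tray: lift the follower block's release bar and, holding it up, slide the follower along until it presses the cartons snugly together against the end plate with a push of about 10 N, no harder, so that none is crushed. Then let go of the bar so that it catches a notch; if none is there, ease the follower back just to the nearest notch where the bar falls fully in. Leave it caught there with the cartons standing in the tray, and leave the cones, tin and shears alone.

Things in the scene. Friction and masses are not known exactly. Their poses are not given: they have to be found in the camera images.
- tray: Grey sheet-steel stock tray fixed on the table, 360 long x 128 wide (136 over its notched strips), side walls 40 high, floor 4 thick. Origin: centre of the underside. Its x axis runs along the tray towards the upright end plate (100 high); z is up. It holds three cartons in a row, then the follower.
- strip_edge (a point): Point on the upper edge of one of the two bare steel notched strips outside the side walls, beside the tray's centre (y 66, 54 above the table; not tied to a notch). Notches 8 wide, 8 deep, every 20 mm along the tray's x. Where the strips are screwed on differs from tray to tray, by up to a whole pitch, so the places of the notches are not known beforehand.
- end_face (a point): Centre of the lower edge of the end plate's inner face, on the tray's floor (170 along the tray's x from its origin, 4 above the table). The last carton ends up against this face.
- follower: Aluminium follower block, slides along the tray with about 1.5 N of friction: an upright face plate 116 wide, 105 high, on a foot 60 long that runs back from it. Origin: centre of the lower edge of its carton-side face, on the tray's floor; x points to the end plate. Closed up on the three cartons its origin is 126 from end_face; at the start 220 to 270.
- bar_grip (a point): Centre of the release bar's black round grip, 12 in diameter, 104 long, lying across the tray (along its y), 14 behind the follower's face, 150 above the table when the bar is down, on two 6 mm posts 92 apart; 34 of clear air below it. The bar moves only up and down on the follower, up to 16, against spring and weight (6.5 N down, 10.5 N at the top). Held up, it carries the follower along.
- cross_rod (a point): Centre of the 6 mm steel cross rod at the feet of the release bar's posts, 14 behind the follower's face; it drops into the notches of both strips and locks the follower (1 mm of play). Lifted 9 or more it clears them. Let go elsewhere it rests on the strips' edge (2 N of friction) or perches on the corner of a notch that the row keeps it out of; then lift it again and ease back.
- release_bar (a joint): How far the release bar is up, in m: 0 = fully down, caught in a notch; about 0.007 = resting on the upper edge between two notches; 0.016 = lifted to its stop.
- carton_thin_mid (a point): Centre (half-way up) of the thinnest of three closed cardboard button cartons, 34 thick (its x) x 110 wide x 88 high, about 0.25 kg, standing loose in the tray between end plate and follower, in any order, with gaps between them.
- carton_mid_mid (a point): Centre (half-way up) of the middle carton, 42 thick, else like the thin one.
- carton_thick_mid (a point): Centre (half-way up) of the thickest carton, 50 thick, else like the thin one.
- cone_a: Navy thread cone, 62 in diameter, 108 high, standing beside the tray on its far side. Origin: centre of its underside. To be left alone.
- cone_b: Fawn thread cone like cone_a. To be left alone.
- pin_tin: Round steel pin tin, 68 in diameter, 40 high, on the robot's side of the tray. Origin: centre of its underside. To be left alone.
- shears: Tailor's shears lying flat, 240 long, 15 thick, on the robot's side of the tray. Origin: near the pivot, on the table. To be left alone.
Mind the look-alikes: they are no part of the job. Leave any green or pink look-alike of the part that bears carton_thin_mid alone.

How it is judged:
By the outcome, as a careful person would: the job done as asked, in the order asked, and still so for the second after the job is handed in, with the robot touching nothing.
It also fails if it takes over 51 s, if anything falls off the work surface, if the arm or the gripper's body presses on something with over 40 N, if the wrist force passes 120 N, or if a joint passes its speed limit or range.

## Robot

A 6-joint arm with a two-finger parallel gripper is mounted at the origin on the work surface. World frame = base frame: x ahead of the robot, y to its left, z up, the work surface at z = 0. Lengths are in m, angles in rad, forces in N, time in s.
With the tool pointing down it reaches from about 0.275 to 0.775 m from the base axis. Payload 14.6 kg.
Tool frame: the origin (TCP) lies on the front face of the gripper's body, between the roots of the fingers; the fingertips stand 73 mm ahead of it and the grasp point (between the pads) lies 54 mm ahead of it (bot.tips_ahead is the z of the fingertips in the tool frame, in m); z points along the fingers, y is the direction in which the jaws open and shut (so a half turn about z gives the same grasp; the last joint's range is limited). The gripper opens to 85 mm and grips with 20 to 120 N. Pads are 22 mm wide; open, the fingers measure 114 mm over their backs; the gripper's body (76 mm by 85 mm) begins 54 mm behind the grasp point. The pads swing forward as they close: fully open they stand 13 mm farther back than shut.
Start: joints at [0.997, 0.263, -0.048, 1.259, 0, 1.415], TCP at [0.214, 0.48, 0.304] pointing down, gripper open.
Joint ranges: [-2.65, 2.65], [-0.89, 1.7], [-1.18, 1.37], [-2.13, 2.11], [-1.35, 1.29], [-3.14, 3.14]. Speed limits (rad/s): [1.89, 1.89, 2.57, 2.79, 3.14, 3.14].

## Interface

Orientations are given as a unit quaternion [w, x, y, z].
In Python, from rig import bot, cams, order gives the robot as it stands.
- The arm moves only by the tool play_rows, never from a script. Its argument "plan" is a list that holds one entry, the list of rows, each a list of 7 numbers: the finger opening in cm, from 0 to 8.54, then the shift along the tool's x, y, z in cm, then the turn, a rotation vector about the tool's x, y, z in rad. In form: [[[hand, tx, ty, tz, ax, ay, az], ...]]. A call has 1 to 10 rows; each row is the pose to reach, as a shift and turn from the pose commanded when the call began, along the tool's axes at that moment; what a row does not reach only later rows make up. A row lasts 1/8 s, in which the tool goes at most 62.5 mm and 10.7 degrees, less where a joint would pass 70% of its speed; a pose out of reach is approached as far as the arm can. A call with a gripper value outside its range is refused whole. The fingers move at their own pace and stop on an object; "grip_force" is the grip in N (left out, the last holds). Time passes only in rows, so rows that repeat a pose let the fingers close. It gives the time, the measured TCP pose, the force and the opening at its end, in the units of the state.
- bot.read_state(): the state, without advancing time (a new reading comes with each control period).
- cams.read_camera(name): name is "scene" or "top" or "wrist"; returns a dict with "pixels" (480x640x3 uint8, blue, green, red), "fx", "fy", "cx", "cy" (pixels), "rvec" (rotation vector, rad) and "tvec" (3), from world to camera coordinates, as OpenCV has them. Camera axes: x right, y down, z forward; pixel columns grow to the right and rows downward; lengths in m; the calibration is good to about 2 mm. The wrist camera is an equidistant fisheye: a pixel r from the principal point sees the ray r / f radians off the axis. A picture is of the moment at which its call begins. There is no depth.
- order.job_done(): hands the job in, once; it reports no verdict.
The state is a dict: "clock": time; "joint_pos": joint angles; "dq": joint speeds; "tau": joint torques, N m; "tool_pos": TCP position; "tool_rot": TCP orientation; "ft_force": force on the tool from outside, world axes, zero at the start; "wrist_torque": the same for the moment, N m; "width": opening from 0.0 (shut) to 1.0 (fully open).
Only numpy, scipy, OpenCV 4.12 (cv2) and the standard library are available. Lean on these libraries where they do the work, as an engineer would, in place of code of your own. Each camera call takes 0.05 s, during which the arm holds its last target.

## Working session

There is one attempt and no reset: what is moved stays moved. The work goes in short steps, Python scripts to look and compute and a tool call to move; the robot and the scene stay as the last step left them, time stands still between calls to the robot, and variables do not carry over. Pictures are saved under pics/ and viewed, and the job is handed in when it is done.

Besides the shell and the picture viewer there is one more tool, called as name([rows], argument=value, ...), one row to a line, values as JSON. play_rows: Moves the arm, as the interface text tells. Its arguments: {"type":"object","properties":{"plan":{"type":"array"},"grip_force":{"type":"number"}},"required":["plan"]}

```bash
ls; mkdir -p pics; python3 - <<'E'
from rig import bot,cams
import cv2
s=bot.read_state();print(s, bot.tips_ahead)
for n in ["scene","top","wrist"]:
    c=cams.read_camera(n);cv2.imwrite(f"pics/{n}0.png",c["pixels"]);print(n,{k:c[k] for k in c if k!="pixels"})
E
```

```text
pics
{'clock': 0.0, 'joint_pos': array([ 9.96691041e-01,  2.63541838e-01, -4.89276037e-02,  1.25938580e+00,
       -3.54925849e-05,  1.41553093e+00]), 'dq': array([-0.00054941, -0.00071617, -0.00054603,  0.00065624,  0.00066714,
        0.00083296]), 'tau': array([-2.34957493e-03, -6.37607861e+01,  3.84568441e+01,  1.37104528e-02,
       -2.86622781e-04,  2.21814230e-05]), 'tool_pos': array([0.21340952, 0.47946168, 0.30341867]), 'tool_rot': array([-1.72253853e-04,  2.07892516e-01,  9.78151533e-01, -5.00965563e-04]), 'ft_force': array([-0.50067818,  0.44907418,  0.16896814]), 'wrist_torque': array([-0.00971932, -0.00556627,  0.05751515]), 'width': 1.00264634894774} 0.0726
scene {'fx': 448.0429763184952, 'fy': 448.0429763184952, 'cx': 314.6797452297721, 'cy': 235.52395080437287, 'rvec': array([ 1.03831006,  2.46735574, -0.98654105]), 'tvec': array([ 0.3360348 , -0.22073672,  1.1697738 ])}
top {'fx': 464.9960271895157, 'fy': 464.9960271895157, 'cx': 312.7708330604144, 'cy': 240.9623010498616, 'rvec': array([ 2.22523482, -2.1774419 ,  0.07593872]), 'tvec': array([0.02289677, 0.52145356, 0.98897299])}
wrist {'fx': 371.64829954431775, 'fy': 371.64829954431775, 'cx': 317.47600156796375, 'cy': 239.89198224216523, 'rvec': array([-2.43569912, -1.58029776, -0.21448502]), 'tvec': array([-0.52413037, -0.03502322,  0.37951577])}
```

View pics/scene0.png

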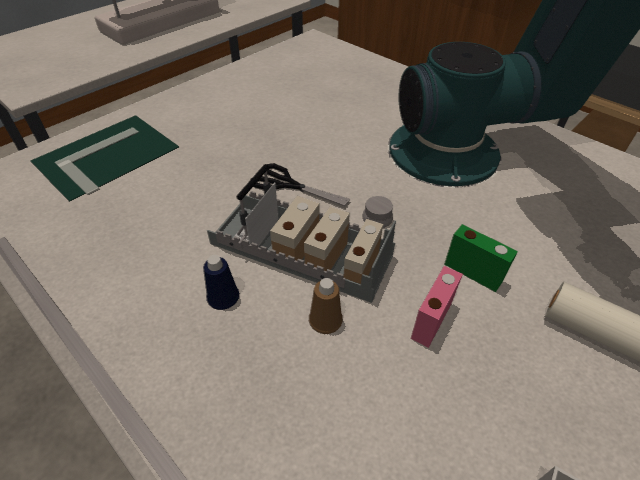

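View pics/top0.png

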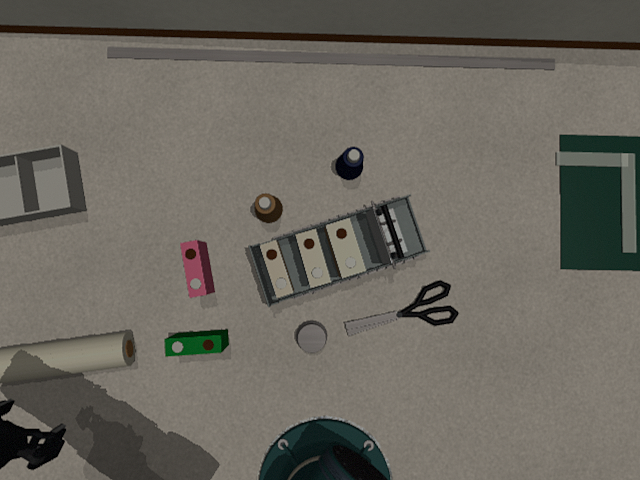

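View pics/wrist0.png

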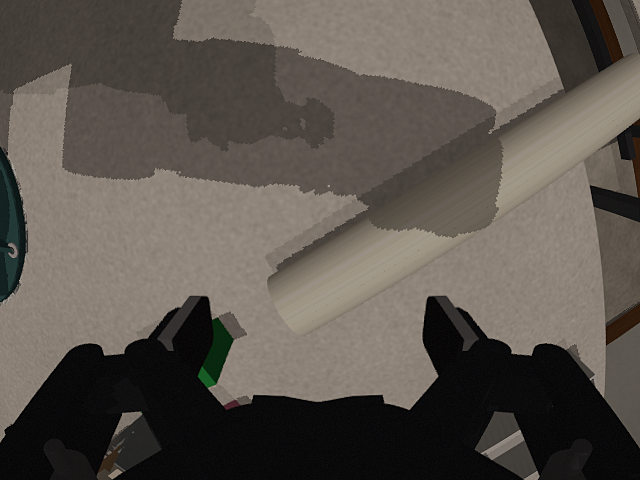

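The top view shows the tray with its end plate at the left (~(258,275)), three cartons, and the follower with the bar at ~(392,232). I'll enlarge both views.

```bash
python3 - <<'E'
import cv2
a=cv2.imread("pics/top0.png")[185:315,235:435];cv2.imwrite("pics/topc.png",cv2.resize(a,None,fx=4,fy=4,interpolation=cv2.INTER_CUBIC))
a=cv2.imread("pics/scene0.png")[155:305,200:400];cv2.imwrite("pics/scenec.png",cv2.resize(a,None,fx=4,fy=4,interpolation=cv2.INTER_CUBIC))
E
```

```text
(no output)
```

View pics/topc.png

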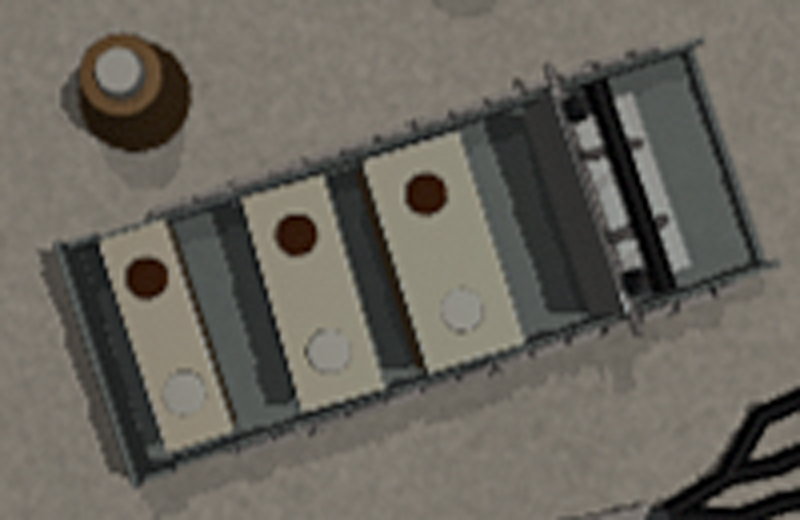

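View pics/scenec.png

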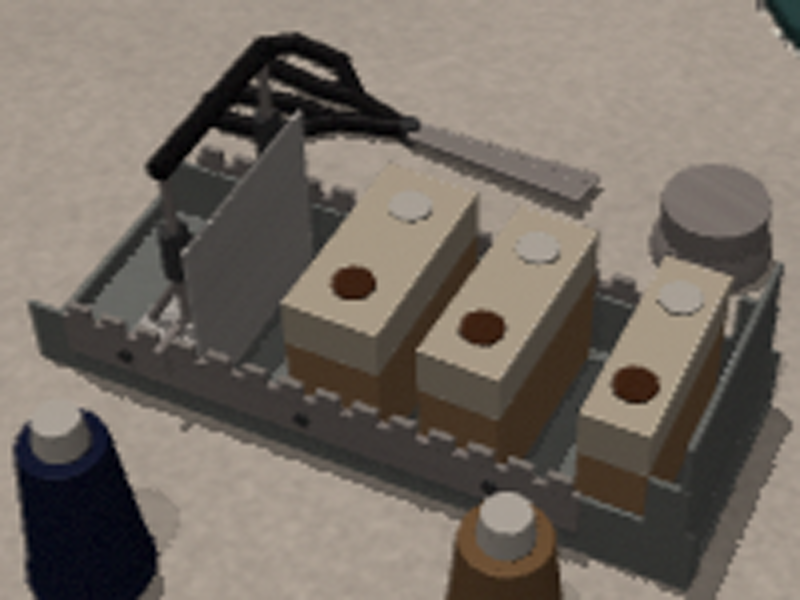

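```bash
cat > h.py <<'E'
import numpy as np,cv2
from scipy.spatial.transform import Rotation as R
from scipy.optimize import least_squares
CAM={"scene":(448.0429763,314.679745,235.52395,[1.03831006,2.46735574,-0.98654105],[0.3360348,-0.22073672,1.1697738]),
"top":(464.996027,312.770833,240.9623,[2.22523482,-2.1774419,0.07593872],[0.02289677,0.52145356,0.98897299])}
def ray(n,u,v,z):
    f,cx,cy,r,t=CAM[n];Rm=cv2.Rodrigues(np.array(r))[0]
    d=Rm.T@np.array([(u-cx)/f,(v-cy)/f,1]);c=-Rm.T@np.array(t)
    return c+d*(z-c[2])/d[2]
def proj(n,P):
    f,cx,cy,r,t=CAM[n];K=np.array([[f,0,cx],[0,f,cy],[0,0,1.]])
    return cv2.projectPoints(np.atleast_2d(np.array(P,float)),np.array(r),np.array(t),K,None)[0].reshape(-1,2)
T=lambda u,v:(235+u/4,185+v/4)
S=lambda u,v:(200+u/4,155+v/4)
E
python3 - <<'E'
from h import *
a=ray("top",*T(598,85),.15);b=ray("top",*T(665,290),.15);print(a,b,np.linalg.norm(a-b),(a+b)/2)
obs=[("top",T(65,245),(.178,-.064,.1)),("top",T(137,472),(.178,.064,.1)),("top",T(690,50),(-.18,-.064,.04)),("top",T(757,262),(-.18,.064,.04)),
("scene",S(783,265),(.18,.064,.1)),("scene",S(690,498),(.18,-.064,.1)),("scene",S(690,588),(.18,-.064,0)),("scene",S(32,303),(-.18,-.064,.04))]
def w(p,q):
    c,s=np.cos(p[2]),np.sin(p[2]);q=np.array(q);return np.array([p[0]+c*q[0]-s*q[1],p[1]+s*q[0]+c*q[1],q[2]])
def res(p):
    return np.concatenate([proj(n,w(p,q))[0]-np.array(m) for n,m,q in obs])
f=least_squares(res,[.5,.05,1.8],loss='soft_l1');print(f.x,res(f.x).reshape(-1,2).round(1))
p=f.x
m=(a+b)/2;d=m[:2]-p[:2];print("bar in tray",d@[np.cos(p[2]),np.sin(p[2])],d@[-np.sin(p[2]),np.cos(p[2])],"bar yaw tray", np.arctan2(*( (b-a)[:2][::-1])) )
print(proj("scene",[a,b]))
E
```

```text
[ 0.58162713 -0.09690857  0.15      ] [ 0.48624488 -0.12947211  0.15      ] 0.10078768832196759 [ 0.53393601 -0.11319034  0.15      ]
[ 0.50432556 -0.02212366  1.91380023] [[ -5.5  -1. ]
 [ -3.2   4.4]
 [  2.9  -4.2]
 [  6.    0.1]
 [  2.4  -0.1]
 [  3.1 -10.7]
 [ -2.2   0.7]
 [ -2.4  -0.4]]
bar in tray -0.09572043904185369 0.002741719706621046 bar yaw tray -2.8125993299703764
[[238.32341394 196.30038996]
 [265.74148614 165.6794653 ]]
```

```bash
cat >> h.py <<'E'
def go(pos,yaw,st):
    """shift(cm, tool axes) and rotvec (tool) to reach pos, tool pointing down with tool y at world angle yaw"""
    q=st["tool_rot"];r0=R.from_quat([q[1],q[2],q[3],q[0]])
    y=np.array([np.cos(yaw),np.sin(yaw),0]);z=np.array([0,0,-1.]);x=np.cross(y,z)
    r1=R.from_matrix(np.c_[x,y,z])
    return (r0.inv().apply(np.array(pos)-st["tool_pos"])*100).round(2),(r0.inv()*r1).as_rotvec().round(4)
E
python3 - <<'E'
from h import *
from rig import bot
s=bot.read_state();print(go([.534,-.113,.30],1.905,s))
E
```

```text
(array([-53.38, -41.09,   0.38]), array([-8.000e-04, -5.000e-04, -7.531e-01]))
```

play_rows([
  [[8.5,-53.4,-41.1,0.4,0,0,-0.753],[8.5,-53.4,-41.1,0.4,0,0,-0.753],[8.5,-53.4,-41.1,0.4,0,0,-0.753],[8.5,-53.4,-41.1,0.4,0,0,-0.753],[8.5,-53.4,-41.1,0.4,0,0,-0.753],[8.5,-53.4,-41.1,0.4,0,0,-0.753],[8.5,-53.4,-41.1,0.4,0,0,-0.753],[8.5,-53.4,-41.1,0.4,0,0,-0.753],[8.5,-53.4,-41.1,0.4,0,0,-0.753],[8.5,-53.4,-41.1,0.4,0,0,-0.753]],
])

```text
clock: 1.4
tool_pos: [0.4963, -0.0434, 0.3004]
tool_rot: [0.0, -0.166, 0.986, 0.0]
ft_force: [1.5, 0.7, 0.2]
width: 0.994
```

```bash
python3 - <<'E'
from h import *
from rig import bot
s=bot.read_state();print(s["clock"],s["tool_pos"],s["dq"],go([.534,-.113,.30],1.905,s))
E
```

```text
1.4 [ 0.49631702 -0.04339694  0.30036951] [-8.02956120e-01  4.35284550e-01  5.59173117e-01  1.19143430e-01
 -9.11096451e-05 -8.01598755e-01] (array([-1.28, -7.81,  0.04]), array([ 0.    ,  0.0001, -0.0004]))
```

play_rows([
  [[8.5,-0.8,-5,0,0,0,0],[8.5,-0.8,-5,0,0,0,0],[8.5,-0.8,-5,0,0,0,0],[8.5,-0.8,-5,0,0,0,0]],
])

```text
clock: 1.9
tool_pos: [0.5193, -0.0849, 0.3006]
tool_rot: [-0.0, -0.167, 0.986, 0.0]
ft_force: [0.0, -0.0, 0.2]
width: 0.997
```

```bash
python3 - <<'E'
from h import *
from rig import bot,cams
s=bot.read_state();print(s["clock"],s["tool_pos"],s["tool_rot"],go([.534,-.113,.30],1.905,s))
c=cams.read_camera("wrist");cv2.imwrite("pics/w1.png",c["pixels"]);print({k:c[k] for k in c if k!="pixels"})
import pickle;pickle.dump(c,open("w1.pkl","wb"))
E
```

```text
1.9 [ 0.51926485 -0.08487509  0.30057829] [-1.19835122e-05 -1.66889297e-01  9.85975639e-01  4.08628511e-05] (array([-0.47, -3.14,  0.06]), array([ 0.0001, -0.    ,  0.0011]))
{'fx': 371.64829954431775, 'fy': 371.64829954431775, 'cx': 317.47600156796375, 'cy': 239.89198224216523, 'rvec': array([-1.71801849, -2.41576797, -0.3288446 ]), 'tvec': array([ 0.25114563, -0.4798047 ,  0.25058916])}
```

View pics/w1.png

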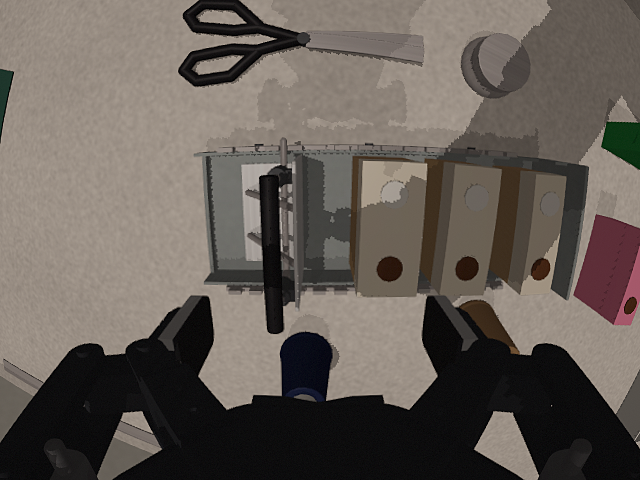

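The wrist view shows the bar from (269,178) to (275,332), the follower plate at (298,155–300), and the end plate at (580,170)–(570,297).

```bash
cat >> h.py <<'E'
import pickle
def wray(c,u,v,z):
    d=np.array([u-c["cx"],v-c["cy"]])/c["fx"];r=np.linalg.norm(d)
    d=np.array([*(d/r*np.sin(r)),np.cos(r)]);Rm=cv2.Rodrigues(c["rvec"])[0]
    d=Rm.T@d;o=-Rm.T@c["tvec"];return o+d*(z-o[2])/d[2]
E
python3 - <<'E'
from h import *
c=pickle.load(open("w1.pkl","rb"))
a=wray(c,269,178,.15);b=wray(c,275,332,.15)
print(a,b,np.linalg.norm(a-b),(a+b)/2,np.arctan2(*(a-b)[:2][::-1])-np.pi/2)
# end plate top corners, near/far
e=wray(c,587,167,.1);f=wray(c,569,298,.1);print(e,f,np.linalg.norm(e-f),np.arctan2(*(e-f)[:2][::-1])-np.pi/2)
g=wray(c,206,154,.04);h=wray(c,206,284,.04);print(g,h,np.linalg.norm(g-h))
m=((e+f)-(g+h))[:2];print(np.linalg.norm(m)/2,np.arctan2(m[1],m[0]))
img=c["pixels"]
cv2.imwrite("pics/w1c.png",cv2.resize(img[130:340,190:350],None,fx=3.8,fy=2.85,interpolation=cv2.INTER_CUBIC))
E
```

```text
[ 0.48666192 -0.12726479  0.15      ] [ 0.58447398 -0.09323677  0.15      ] 0.1035620772248474 [ 0.53556795 -0.11025078  0.15      ] -4.377593454387014
[0.38598931 0.11915215 0.1       ] [0.50215353 0.16315178 0.1       ] 0.12421793533795909 -4.3503163732465495
[ 0.49917775 -0.19983981  0.04      ] [ 0.62176849 -0.16699343  0.04      ] 0.12691483060895184
0.344810267024995 1.9151431310564173
```

View pics/w1c.png

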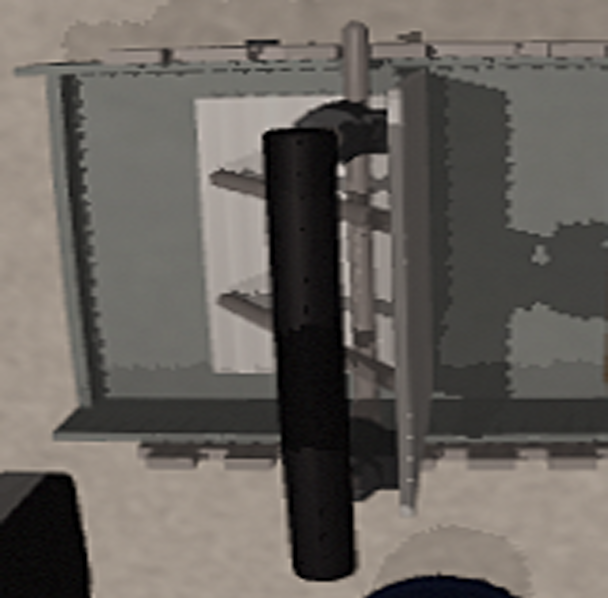

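```bash
python3 - <<'E'
from h import *
from rig import bot
s=bot.read_state();print(go([.535,-.111,.203],1.9055,s))
E
```

```text
(array([-0.62, -2.99,  9.76]), array([-0.    ,  0.0001,  0.0009]))
```

play_rows([
  [[6,-0.6,-3,3,0,0,0],[6,-0.6,-3,5,0,0,0],[5,-0.6,-3,7,0,0,0],[5,-0.6,-3,9,0,0,0],[5,-0.6,-3,9.7,0,0,0],[5,-0.6,-3,9.7,0,0,0],[5,-0.6,-3,9.7,0,0,0],[5,-0.6,-3,9.7,0,0,0]],
])

```text
clock: 2.95
tool_pos: [0.5355, -0.1123, 0.204]
tool_rot: [0.0, -0.166, 0.986, -0.0]
ft_force: [-0.6, -1.4, 0.5]
width: 0.588
```

```bash
python3 - <<'E'
from h import *
from rig import bot,cams
s=bot.read_state();print(s["clock"],s["tool_pos"],s["ft_force"],s["wrist_torque"],go([.535,-.111,.203],1.9055,s))
c=cams.read_camera("wrist");cv2.imwrite("pics/w2.png",c["pixels"])
pickle.dump(c,open("w2.pkl","wb"))
c=cams.read_camera("scene");cv2.imwrite("pics/s2.png",cv2.resize(c["pixels"][120:320,180:430],None,fx=3,fy=3,interpolation=cv2.INTER_CUBIC))
E
```

```text
2.95 [ 0.53547376 -0.11230081  0.20400664] [-0.6041036  -1.38118818  0.50591911] [ 0.00875681 -0.00456119 -0.02940975] (array([0.  , 0.14, 0.1 ]), array([-0.0006,  0.0008, -0.0005]))
```

View pics/w2.png

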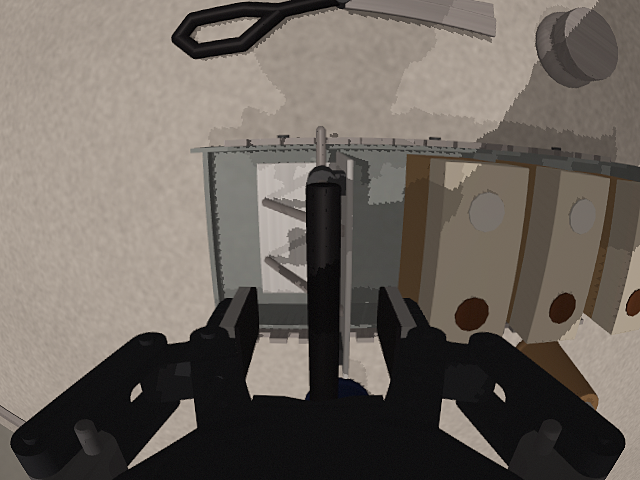

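View pics/s2.png

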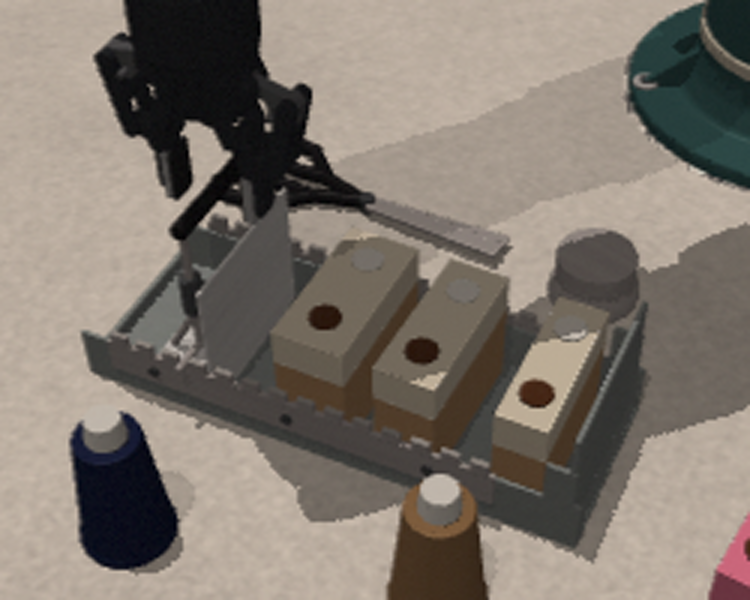

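play_rows([
  [[2.5,0,0.1,0.1,0,0,0],[1.5,0,0.1,0.1,0,0,0],[0.8,0,0.1,0.1,0,0,0],[0.8,0,0.1,0.1,0,0,0],[0.8,0,0.1,0.1,0,0,0]],
], grip_force=40)

```text
clock: 3.68
tool_pos: [0.5349, -0.1113, 0.2024]
tool_rot: [-0.0, -0.166, 0.986, 0.0]
ft_force: [-0.8, 0.6, 2.4]
width: 0.127
```

```bash
cat > st.py <<'E'
from h import *
from rig import bot
s=bot.read_state();p=s["tool_pos"];u=np.array([np.cos(1.9055),np.sin(1.9055)])
F=s["ft_force"]
print("t",s["clock"],"pos",p.round(4),"along",(p[:2]@u).round(4),"lat",(p[:2]@[-u[1],u[0]]).round(4),"F",F.round(2),"Falong",(F[:2]@u).round(2),"Flat",(F[:2]@[-u[1],u[0]]).round(2),"w",round(s["width"]*85.4,1),"M",s["wrist_torque"].round(2))
E
python3 st.py
```

```text
t 3.675 pos [ 0.5349 -0.1113  0.2024] along -0.2808 lat -0.4686 F [-0.8   0.56  2.38] Falong 0.8 Flat 0.57 w 10.9 M [0.21 0.21 0.08]
```

play_rows([
  [[0.8,0,0,-0.1,0,0,0],[0.8,0,0,-0.3,0,0,0],[0.8,0,0,-0.6,0,0,0],[0.8,0,0,-0.9,0,0,0],[0.8,0,0,-1.2,0,0,0],[0.8,0,0,-1.35,0,0,0],[0.8,0,0,-1.35,0,0,0],[0.8,0,0,-1.35,0,0,0]],
])

```text
clock: 4.68
tool_pos: [0.5348, -0.1113, 0.2158]
tool_rot: [-0.0, -0.166, 0.986, 0.0]
ft_force: [1.6, 1.1, -9.2]
width: 0.124
```

```bash
python3 st.py; python3 - <<'E'
from h import *
from rig import cams
c=cams.read_camera("wrist");cv2.imwrite("pics/w3.png",c["pixels"])
E
```

```text
t 4.675 pos [ 0.5348 -0.1113  0.2158] along -0.2808 lat -0.4686 F [ 1.65  1.07 -9.22] Falong 0.47 Flat -1.91 w 10.6 M [ 0.09 -0.23  0.08]
```

View pics/w3.png

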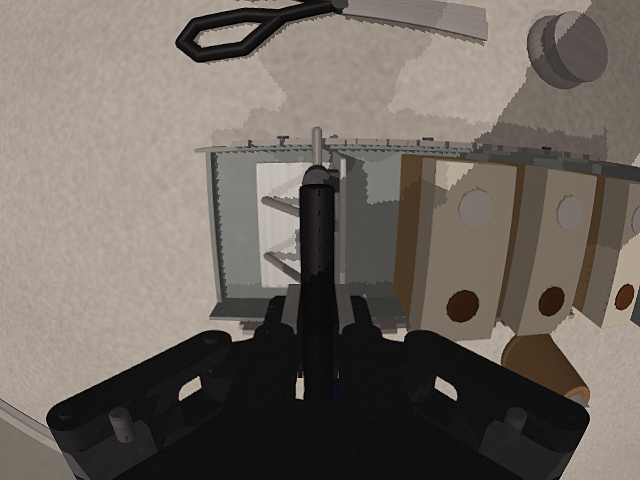

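play_rows([
  [[0.8,0,0.3,0,0,0,0],[0.8,0,0.8,0,0,0,0],[0.8,0,1.3,0,0,0,0],[0.8,0,1.8,0,0,0,0],[0.8,0,2.3,0,0,0,0],[0.8,0,2.8,0,0,0,0],[0.8,0,3.3,0,0,0,0],[0.8,0,3.8,0,0,0,0],[0.8,0,4.0,0,0,0,0],[0.8,0,4.0,0,0,0,0]],
])

```text
clock: 5.98
tool_pos: [0.5215, -0.0732, 0.2158]
tool_rot: [-0.0, -0.166, 0.986, 0.0]
ft_force: [-3.9, -0.3, -9.9]
width: 0.127
```

```bash
python3 st.py; python3 - <<'E'
from h import *
from rig import cams
c=cams.read_camera("wrist");cv2.imwrite("pics/w4.png",c["pixels"])
E
python3 st.py
```

```text
t 5.975 pos [ 0.5215 -0.0732  0.2158] along -0.2404 lat -0.4685 F [-3.86 -0.35 -9.89] Falong 0.94 Flat 3.76 w 10.9 M [-0.    0.75  0.08]
t 6.025 pos [ 0.5215 -0.0733  0.2158] along -0.2405 lat -0.4685 F [-3.73 -0.5  -9.84] Falong 0.75 Flat 3.69 w 10.8 M [0.02 0.87 0.09]
```

View pics/w4.png

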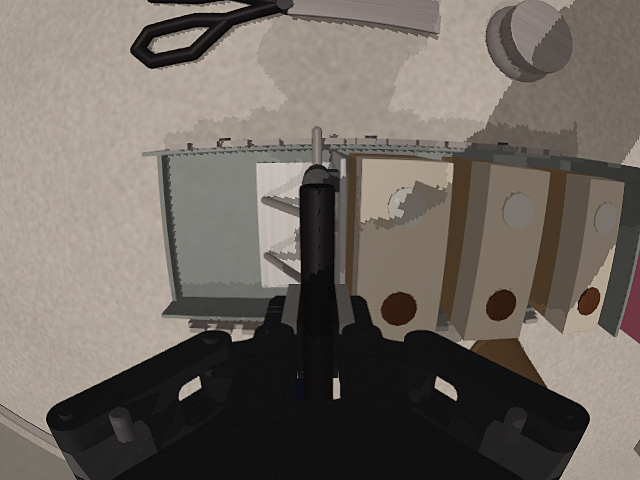

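play_rows([
  [[0.8,0.03,0.3,0,0,0,0],[0.8,0.05,0.8,0,0,0,0],[0.8,0.06,1.3,0,0,0,0],[0.8,0.06,1.8,0,0,0,0],[0.8,0.07,2.3,0,0,0,0],[0.8,0.07,2.8,0,0,0,0],[0.8,0.08,3.3,0,0,0,0],[0.8,0.08,3.8,0,0,0,0],[0.8,0.09,4.0,0,0,0,0],[0.8,0.09,4.0,0,0,0,0]],
])

```text
clock: 7.28
tool_pos: [0.508, -0.0359, 0.2161]
tool_rot: [0.0, -0.166, 0.986, -0.0]
ft_force: [1.7, -4.2, -8.9]
width: 0.122
```

```bash
python3 st.py; python3 - <<'E'
from h import *
from rig import cams
c=cams.read_camera("top");cv2.imwrite("pics/t5.png",cv2.resize(c["pixels"][185:315,235:435],None,fx=4,fy=4,interpolation=cv2.INTER_CUBIC))
c=cams.read_camera("wrist");cv2.imwrite("pics/w5.png",c["pixels"])
E
python3 st.py
```

```text
t 7.275 pos [ 0.508  -0.0359  0.2161] along -0.2008 lat -0.468 F [ 1.69 -4.19 -8.87] Falong -4.52 Flat -0.22 w 10.4 M [-0.75 -0.32  0.04]
t 7.375 pos [ 0.508  -0.0359  0.216 ] along -0.2008 lat -0.468 F [  2.8   -3.27 -10.21] Falong -4.01 Flat -1.57 w 10.2 M [-0.57 -0.37  0.05]
```

View pics/w5.png

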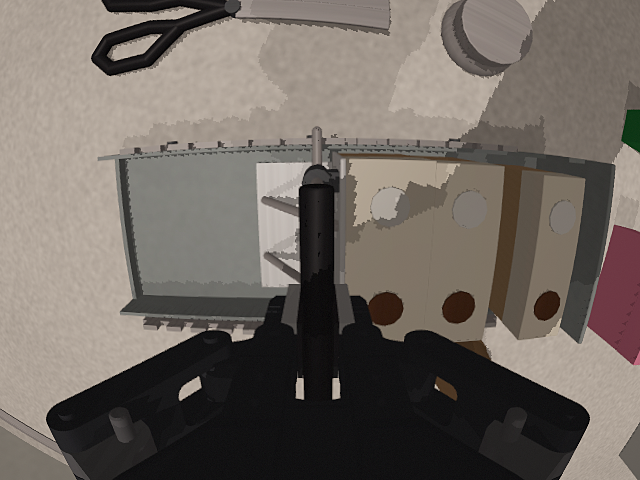

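View pics/t5.png

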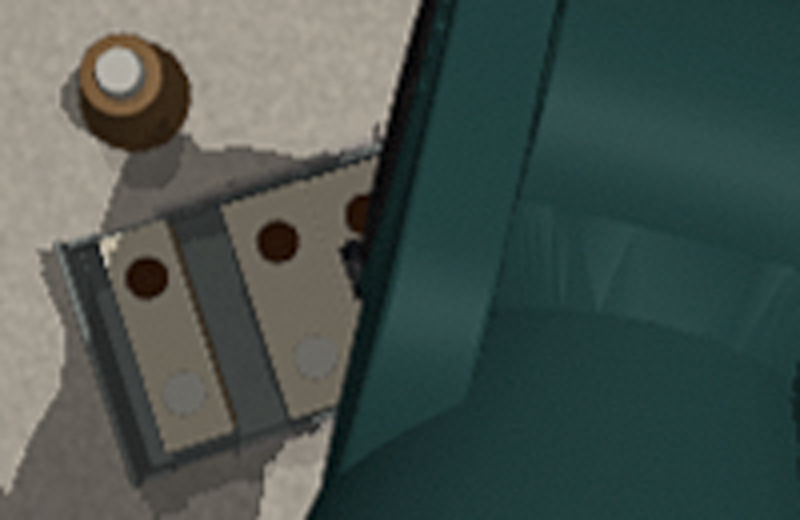

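play_rows([
  [[0.8,0,0.3,0,0,0,0],[0.8,0.01,0.6,0,0,0,0],[0.8,0.01,0.9,0,0,0,0],[0.8,0.02,1.2,0,0,0,0],[0.8,0.02,1.5,0,0,0,0],[0.8,0.02,1.8,0,0,0,0],[0.8,0.03,2.1,0,0,0,0],[0.8,0.03,2.4,0,0,0,0],[0.8,0.03,2.5,0,0,0,0],[0.8,0.03,2.5,0,0,0,0]],
])

```text
clock: 8.62
tool_pos: [0.4996, -0.0125, 0.2161]
tool_rot: [0.0, -0.166, 0.986, -0.0]
ft_force: [3.3, -3.4, -9.5]
width: 0.123
```

```bash
python3 st.py; python3 - <<'E'
from h import *
from rig import cams
c=cams.read_camera("wrist");cv2.imwrite("pics/w6.png",c["pixels"]);pickle.dump(c,open("w6.pkl","wb"))
E
python3 st.py
```

```text
t 8.625 pos [ 0.4996 -0.0125  0.2161] along -0.1759 lat -0.4678 F [ 3.26 -3.4  -9.54] Falong -4.28 Flat -1.97 w 10.5 M [-0.8  -0.62  0.07]
t 8.675 pos [ 0.4997 -0.0125  0.216 ] along -0.1759 lat -0.4678 F [ 2.56 -3.65 -9.55] Falong -4.29 Flat -1.22 w 10.6 M [-0.73 -0.59  0.04]
```

View pics/w6.png

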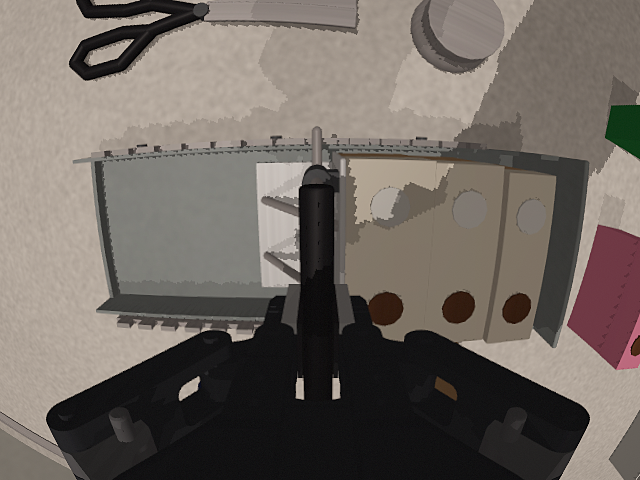

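```bash
python3 - <<'E'
from h import *
c=pickle.load(open("w6.pkl","rb"));u=np.array([np.cos(1.905),np.sin(1.905)])
for n,x,y,z in [("cart",556,174,.092),("cart",535,338,.092),("plate top L",588,163,.1),("plate top R",556,347,.1),("plate foot?",553,190,.1),("bar",318,187,.163),("notch",0,0,0)]:
    print(n,wray(c,x,y,z)[:2]@u)
cv2.imwrite("pics/w6c.png",cv2.resize(c["pixels"][140:360,470:620],None,fx=4,fy=2.7,interpolation=cv2.INTER_CUBIC))
E
```

```text
cart -0.03200685264568583
cart -0.02602070649668063
plate top L -0.01252072148323292
plate top R -0.010725905258251931
plate foot? -0.03910436793503746
bar -0.17564973289019867
notch -0.5086439417314057
```

View pics/w6c.png

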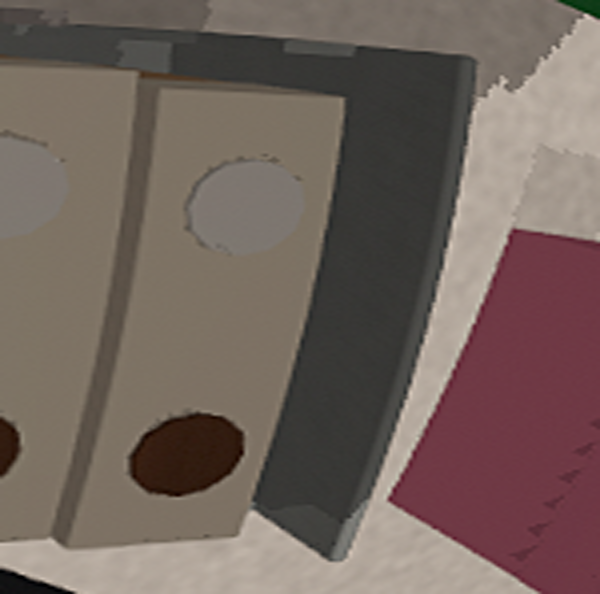

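play_rows([
  [[0.8,0,0.2,0,0,0,0],[0.8,0,0.4,0,0,0,0],[0.8,0,0.6,0,0,0,0],[0.8,0.01,0.8,0,0,0,0],[0.8,0.01,1.0,0,0,0,0],[0.8,0.01,1.2,0,0,0,0],[0.8,0.01,1.3,0,0,0,0],[0.8,0.01,1.4,0,0,0,0],[0.8,0.01,1.4,0,0,0,0]],
])

```text
clock: 9.8
tool_pos: [0.4951, 0.0004, 0.2161]
tool_rot: [0.0, -0.166, 0.986, -0.001]
ft_force: [3.4, -6.8, -9.6]
width: 0.124
```

```bash
python3 st.py; python3 - <<'E'
from h import *
from rig import cams
c=cams.read_camera("wrist");cv2.imwrite("pics/w7.png",cv2.resize(c["pixels"][120:360,250:610],None,fx=2.2,fy=2.2,interpolation=cv2.INTER_CUBIC))
E
python3 st.py
```

```text
t 9.8 pos [4.951e-01 4.000e-04 2.161e-01] along -0.1622 lat -0.4678 F [ 3.44 -6.81 -9.64] Falong -7.56 Flat -1.01 w 10.6 M [-1.26 -0.68  0.01]
t 9.85 pos [4.951e-01 4.000e-04 2.161e-01] along -0.1623 lat -0.4677 F [ 3.98 -6.61 -9.22] Falong -7.55 Flat -1.59 w 10.7 M [-1.26 -0.66  0.06]
```

View pics/w7.png

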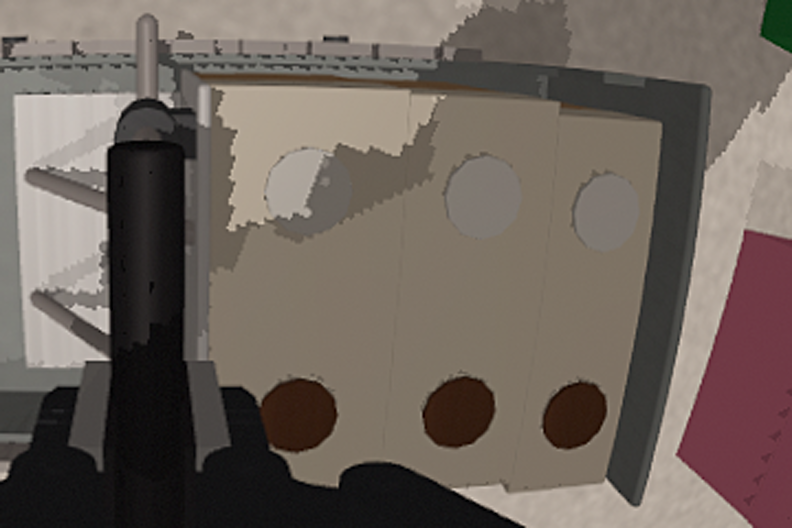

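play_rows([
  [[0.8,0,0.1,0,0,0,0],[0.8,0,0.2,0,0,0,0],[0.8,0,0.3,0,0,0,0],[0.8,0,0.3,0,0,0,0]],
])

```text
clock: 10.35
tool_pos: [0.4941, 0.0032, 0.2161]
tool_rot: [0.0, -0.166, 0.986, -0.001]
ft_force: [3.4, -7.1, -10.7]
width: 0.123
```

```bash
python3 st.py; python3 - <<'E'
from h import *
from rig import cams
c=cams.read_camera("wrist");cv2.imwrite("pics/w8.png",cv2.resize(c["pixels"][120:360,450:610],None,fx=4,fy=2.5,interpolation=cv2.INTER_CUBIC))
E
python3 st.py
```

```text
t 10.35 pos [0.4941 0.0032 0.2161] along -0.1593 lat -0.4677 F [  3.37  -7.15 -10.74] Falong -7.86 Flat -0.84 w 10.5 M [-1.33 -0.7   0.02]
t 10.4 pos [0.4941 0.0032 0.2161] along -0.1593 lat -0.4677 F [  3.5   -7.33 -10.54] Falong -8.07 Flat -0.9 w 10.7 M [-1.25 -0.66  0.09]
```

View pics/w8.png

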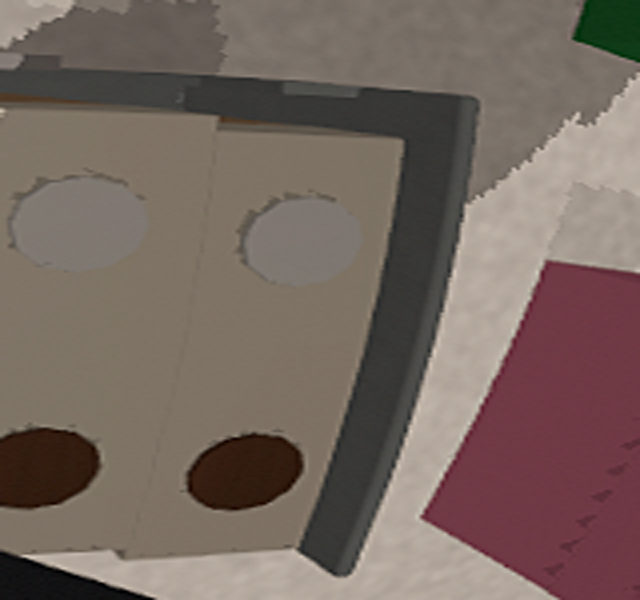

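play_rows([
  [[0.8,0,0.05,0,0,0,0],[0.8,0,0.1,0,0,0,0],[0.8,0,0.15,0,0,0,0],[0.8,0,0.2,0,0,0,0],[0.8,0,0.2,0,0,0,0]],
])

```text
clock: 11.02
tool_pos: [0.4934, 0.005, 0.2161]
tool_rot: [0.0, -0.166, 0.986, -0.001]
ft_force: [3.8, -6.6, -10.2]
width: 0.126
```

```bash
python3 st.py
```

```text
t 11.025 pos [0.4934 0.005  0.2161] along -0.1573 lat -0.4677 F [  3.76  -6.62 -10.25] Falong -7.49 Flat -1.38 w 10.7 M [-1.37 -0.67  0.11]
```

play_rows([
  [[0.8,0,0.05,0,0,0,0],[0.8,0,0.1,0,0,0,0],[0.8,0,0.15,0,0,0,0],[0.8,0,0.15,0,0,0,0]],
])

```text
clock: 11.52
tool_pos: [0.4929, 0.0065, 0.2161]
tool_rot: [0.0, -0.166, 0.986, -0.001]
ft_force: [3.7, -7.6, -10.2]
width: 0.13
```

```bash
python3 st.py; python3 - <<'E'
from h import *
from rig import cams
c=cams.read_camera("wrist");cv2.imwrite("pics/w9.png",cv2.resize(c["pixels"][120:360,450:610],None,fx=4,fy=2.5,interpolation=cv2.INTER_CUBIC))
E
python3 st.py
```

```text
t 11.525 pos [0.4929 0.0065 0.2161] along -0.1558 lat -0.4677 F [  3.74  -7.6  -10.25] Falong -8.4 Flat -1.03 w 11.1 M [-1.31 -0.71  0.09]
t 11.575 pos [0.4929 0.0065 0.2161] along -0.1558 lat -0.4677 F [  3.57  -5.99 -10.12] Falong -6.83 Flat -1.4 w 10.7 M [-1.31 -0.63  0.09]
```

View pics/w9.png

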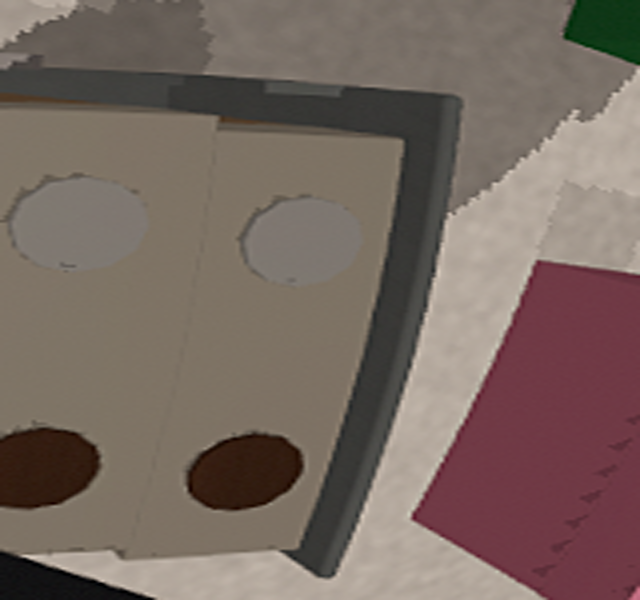

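play_rows([
  [[0.8,0,0.03,0,0,0,0],[0.8,0,0.06,0,0,0,0],[0.8,0,0.09,0,0,0,0],[0.8,0,0.09,0,0,0,0]],
])

```text
clock: 12.08
tool_pos: [0.4926, 0.0073, 0.2161]
tool_rot: [0.0, -0.166, 0.986, -0.001]
ft_force: [2.5, -7.4, -10.4]
width: 0.121
```

```bash
python3 st.py
```

```text
t 12.075 pos [0.4926 0.0073 0.2161] along -0.1549 lat -0.4677 F [  2.46  -7.43 -10.44] Falong -7.82 Flat 0.11 w 10.3 M [-1.38 -0.7   0.06]
```

play_rows([
  [[0.8,0,0.03,0,0,0,0],[0.8,0,0.06,0,0,0,0],[0.8,0,0.09,0,0,0,0],[0.8,0,0.09,0,0,0,0]],
])

```text
clock: 12.58
tool_pos: [0.4923, 0.0081, 0.2161]
tool_rot: [0.0, -0.166, 0.986, -0.001]
ft_force: [3.8, -7.9, -9.1]
width: 0.124
```

```bash
python3 st.py
```

```text
t 12.575 pos [0.4923 0.0081 0.2161] along -0.154 lat -0.4677 F [ 3.8  -7.91 -9.13] Falong -8.72 Flat -0.99 w 10.6 M [-1.49 -0.65  0.13]
```

play_rows([
  [[0.8,0,0.02,0,0,0,0],[0.8,0,0.04,0,0,0,0],[0.8,0,0.06,0,0,0,0],[0.8,0,0.06,0,0,0,0]],
])

```text
clock: 13.08
tool_pos: [0.4923, 0.0083, 0.2162]
tool_rot: [0.0, -0.166, 0.986, -0.001]
ft_force: [3.9, -12.3, -9.8]
width: 0.124
```

```bash
python3 st.py; python3 - <<'E'
from h import *
from rig import cams
c=cams.read_camera("wrist");cv2.imwrite("pics/w10.png",cv2.resize(c["pixels"][120:360,450:610],None,fx=4,fy=2.5,interpolation=cv2.INTER_CUBIC))
E
python3 st.py
```

```text
t 13.075 pos [0.4923 0.0083 0.2162] along -0.1539 lat -0.4677 F [  3.93 -12.33  -9.77] Falong -12.94 Flat 0.34 w 10.6 M [-2.15 -0.74  0.11]
t 13.125 pos [0.4923 0.0083 0.2162] along -0.1539 lat -0.4677 F [  4.57 -11.51  -8.76] Falong -12.37 Flat -0.54 w 10.5 M [-2.18 -0.81  0.13]
```

View pics/w10.png

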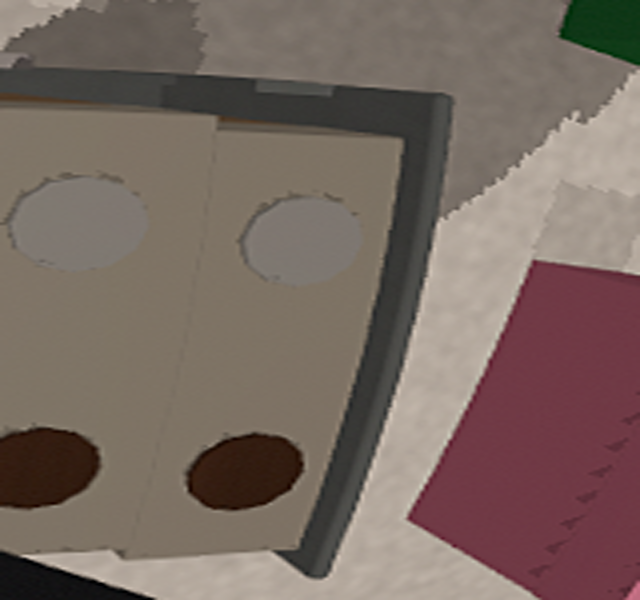

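play_rows([
  [[0.8,0,0,0.2,0,0,0],[0.8,0,0,0.4,0,0,0],[0.8,0,0,0.55,0,0,0],[0.8,0,0,0.65,0,0,0],[0.8,0,0,0.7,0,0,0],[0.8,0,0,0.7,0,0,0]],
])

```text
clock: 13.88
tool_pos: [0.4924, 0.0083, 0.2097]
tool_rot: [0.001, -0.166, 0.986, -0.001]
ft_force: [1.5, -11.1, -0.6]
width: 0.123
```

```bash
python3 st.py
```

```text
t 13.875 pos [0.4924 0.0083 0.2097] along -0.1539 lat -0.4678 F [  1.48 -11.06  -0.63] Falong -10.93 Flat 2.24 w 10.5 M [-2.11 -0.24  0.09]
```

play_rows([
  [[0.8,0,0,-0.2,0,0,0],[0.8,0,0,-0.4,0,0,0],[0.8,0,0,-0.65,0,0,0],[0.8,0,0,-0.65,0,0,0],[0.8,0,-0.2,-0.65,0,0,0],[0.8,0,-0.4,-0.65,0,0,0],[0.8,0,-0.6,-0.65,0,0,0],[0.8,0,-0.72,-0.65,0,0,0],[0.8,0,-0.72,-0.65,0,0,0]],
])

```text
clock: 15.0
tool_pos: [0.4943, 0.0023, 0.2155]
tool_rot: [0.0, -0.166, 0.986, 0.0]
ft_force: [5.2, 3.8, -10.4]
width: 0.127
```

```bash
python3 st.py
```

```text
t 15.0 pos [0.4943 0.0023 0.2155] along -0.1602 lat -0.4676 F [  5.19   3.83 -10.38] Falong 1.91 Flat -6.16 w 10.9 M [ 0.44 -0.87  0.15]
```

play_rows([
  [[0.8,-0.03,-0.04,0,0,0,0],[0.8,-0.03,-0.04,0.2,0,0,0],[0.8,-0.03,-0.04,0.4,0,0,0],[0.8,-0.03,-0.04,0.6,0,0,0],[0.8,-0.03,-0.04,0.8,0,0,0],[0.8,-0.03,-0.04,0.9,0,0,0],[0.8,-0.03,-0.04,0.9,0,0,0]],
])

```text
clock: 15.88
tool_pos: [0.4945, 0.002, 0.2064]
tool_rot: [-0.0, -0.166, 0.986, 0.0]
ft_force: [1.9, 2.6, -8.2]
width: 0.12
```

```bash
python3 st.py
```

```text
t 15.875 pos [0.4945 0.002  0.2064] along -0.1605 lat -0.4677 F [ 1.87  2.55 -8.18] Falong 1.8 Flat -2.61 w 10.3 M [ 0.38 -0.42  0.09]
```

play_rows([
  [[0.8,0,0,0.15,0,0,0],[0.8,0,0,0.3,0,0,0],[0.8,0,0,0.4,0,0,0],[0.8,0,0,0.4,0,0,0]],
])

```text
clock: 16.38
tool_pos: [0.4945, 0.002, 0.2025]
tool_rot: [0.0, -0.166, 0.986, -0.0]
ft_force: [1.3, 2.1, -4.2]
width: 0.124
```

```bash
python3 st.py
```

```text
t 16.375 pos [0.4945 0.002  0.2025] along -0.1606 lat -0.4677 F [ 1.25  2.14 -4.18] Falong 1.61 Flat -1.88 w 10.6 M [ 0.25 -0.2   0.09]
```

Bar is back at its caught height (0.2025 vs. 0.2024 at the start). Release and withdraw upward.

play_rows([
  [[1.5,0,0,0.03,0,0,0],[3,0,0,0.03,0,0,0],[4.5,0,0,0.03,0,0,0],[5,0,0,0.03,0,0,0],[5,0,0,-1,0,0,0],[5,0,0,-3,0,0,0],[5,0,0,-6,0,0,0],[5,0,0,-9,0,0,0],[5,0,0,-9,0,0,0],[5,0,0,-9,0,0,0]],
])

```text
clock: 17.62
tool_pos: [0.4944, 0.002, 0.2922]
tool_rot: [-0.0, -0.166, 0.986, 0.0]
ft_force: [0.6, -0.3, -0.8]
width: 0.58
```

play_rows([
  [[5,0,-5,0,0,0,0],[5,0,-10,0,0,0,0],[5,0,-10,0,0,0,0],[5,0,-10,0,0,0,0]],
])

```text
clock: 18.12
tool_pos: [0.5268, -0.0922, 0.2917]
tool_rot: [-0.001, -0.166, 0.986, 0.0]
ft_force: [0.1, -0.8, 0.5]
width: 0.587
```

```bash
python3 st.py; python3 - <<'E'
from h import *
from rig import cams
c=cams.read_camera("wrist");cv2.imwrite("pics/w11.png",c["pixels"]);pickle.dump(c,open("w11.pkl","wb"))
c=cams.read_camera("scene");cv2.imwrite("pics/s11.png",cv2.resize(c["pixels"][155:305,200:400],None,fx=4,fy=4,interpolation=cv2.INTER_CUBIC))
E
```

```text
t 18.125 pos [ 0.5268 -0.0922  0.2917] along -0.2601 lat -0.4673 F [ 0.06 -0.83  0.51] Falong -0.81 Flat 0.21 w 50.1 M [-0.03  0.03  0.02]
```

View pics/w11.png

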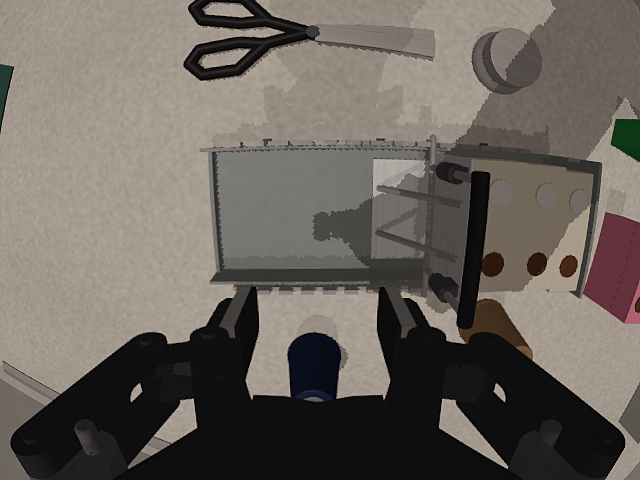

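View pics/s11.png

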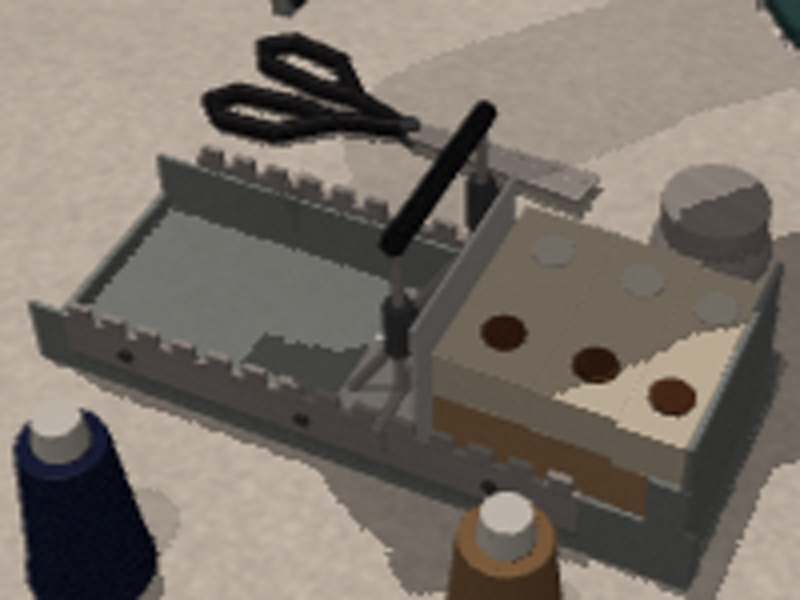

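```bash
python3 - <<'E'
from h import *
from rig import bot
c=pickle.load(open("w11.pkl","rb"))
a=wray(c,481,174,.15);b=wray(c,466,326,.15);u=np.array([np.cos(1.9055),np.sin(1.9055)])
print(np.linalg.norm(a-b),((a+b)/2),((a+b)/2)[:2]@u)
m=S(487,107);n=S(391,246)
for z in(.15,.157):
    p,q=ray("scene",*m,z),ray("scene",*n,z);print(z,np.linalg.norm(p-q),((p+q)/2)[:2]@u)
cv2.imwrite("pics/w11c.png",cv2.resize(c["pixels"][130:335,370:520],None,fx=4,fy=2.9,interpolation=cv2.INTER_CUBIC))
E
```

```text
0.10284012161276934 [0.49487642 0.00299915 0.15      ] -0.15972889306482546
0.15 0.10412511774628756 -0.16076832252544876
0.157 0.10278855844604715 -0.15732735012175525
```

View pics/w11c.png

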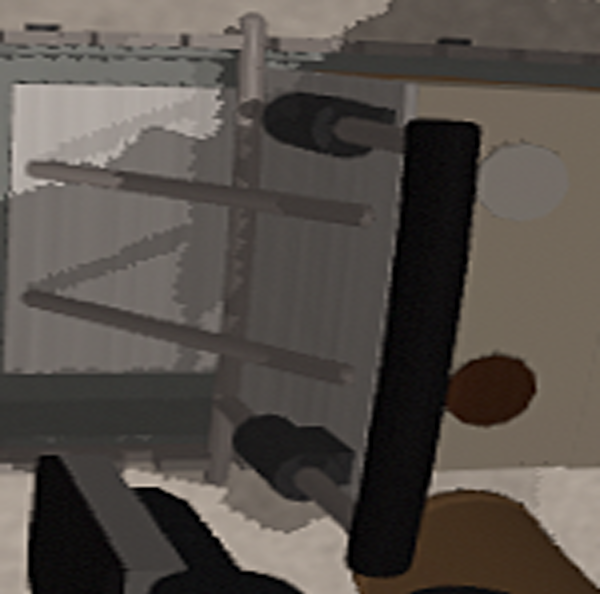

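The bar sits level at about 0.150 m. Both views agree with its measured position (-0.160 along the tray), the rod is down in the strip, and the cartons are standing.

```bash
python3 -c "
from rig import order
print(order.job_done())"
```

```text
the job is handed in; nothing more can be done
None
```

The follower is closed up on the cartons and caught in a notch, and I handed the job in at about 18 s on the clock.

- **Closing up:** I gripped the release bar and lifted it 13 mm. Holding it up, I slid the follower about 127 mm until the row met the end plate. The wrist read about 12.5 N along the tray, which is roughly 11 N on the cartons after the follower's 1.5 N of friction. Readings scatter by about 1 N.
- **Catching a notch:** Lowered there, the bar stayed about 7 mm up on the strip's edge, so there was no notch. I lifted it, eased back about 6.7 mm to the next notch, and lowered it. It came down to within 0.1 mm of its starting height.
- **Last checks:**
  - In the pictures the bar is level at its fully-down height (about 150 mm) and the cartons are standing.
  - The cones, tin and shears look undisturbed, and the gripper is clear.
  - The two camera estimates of the bar's position along the tray agreed with the arm's reading to about 1 mm.
- **Not shown directly:** The notch catch rests on the bar's height, because the pictures were not sharp enough to show the rod's seating in both notches. I also did not tug the follower after letting go. My first fit of the tray from the fixed cameras was poor (up to 11 pixels out), so I used the wrist view and the forces instead.

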